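Level the seed-tray stand with its push-and-turn foot

TASK

Level the little wooden stand for the seed tray: lay the yellow spirit level lengthwise along the middle of the board and let go of it, leaving the glass, the seed packet in front and the dibber where they are. Then push the red knob of the levelling foot down against its spring and turn it, pushed down, until the bubble rests between the two black lines of the vial. Finish while still holding the knob pushed down with the bubble centred: once the board is level, do not let the knob up again.

Things in the scene. Friction and masses are not known exactly. Their poses are not given: they have to be found in the camera images.
- level_mid (a point): centre (21 mm above its underside) of a loose yellow spirit level with black ends, 190 mm long, 26 mm wide, 42 mm high, about 0.25 kg. Axes: y along its length, z up through its top. Over its middle 80 mm it is solid only to 30 mm height, the vial lying open on top; grip it there across its 26 mm width
- vial (a point): middle of the level's vial (half-way between the two black lines), 35 mm above the level's underside; same axes as the level. The vial is a yellow-green clear tube of 14 mm diameter along y, with black lines 9.5 mm to either side of this point
- bubble (a point): centre of the white bubble in the vial, 14 mm long. It floats to the higher end of the level and comes to rest in about 2 s; its distance from vial along the level's y axis is 0 when the level is horizontal and about 0.75 mm per milliradian of slope. It reads true only while the level lies still
- board_mid (a point): middle of the upper face of the stand's wooden board, about 57 mm above the worktop; the board is 235 mm long (y) by 74 mm wide (x), 12 mm thick, with a dark mat strip along the middle. y points along its length towards its hinged end, z up. At the start the other end (-y), where the levelling foot is, is too low
- knob_mid (a point): centre (half-way up) of the round red knob of the levelling foot, on its vertical axis; it goes down and turns with the knob, its x and y axes mark nothing. Knob 42 mm in diameter, 34 mm high, its underside 10 mm above a dark drum of 64 mm diameter. Turning it clockwise as seen from above raises the foot's end of the board
- plunger (a joint): how far the red knob is pushed down, in m: 0 at rest, 0.007 at its lower stop; its spring pushes back with 6 N at first and 12 N at the stop, and lifts it when let go. Turning the knob takes about 0.12 N m at any height, and it stays where it is turned
- glass: bystander: glass tumbler, 81 mm in diameter, 92 mm high; origin at the centre of its underside
- packet: bystander: flat seed packet with a red picture, 115x85x10 mm, the one lying near the front edge; origin at the centre of its underside
- dibber: bystander: turned wooden dibber, 134 mm long, 26 mm thick; origin at the centre of its underside
- stand: the whole stand with board, foot and knob; origin under the middle of its grey base (400x100x10 mm, fixed to the worktop), y towards the hinge; the knob's axis is at y = -140 mm. One radian of knob turn changes the slope by 20 milliradian (15 mm of bubble travel); from the start 0.65 to 1.25 rad clockwise is needed

How it is judged:
By the outcome, as a careful person would: the job done as asked, in the order asked, and still so for the second after the job is handed in, while the arm keeps its last pose, push and grip.
It also fails if it takes over 48 s, if anything falls off the work surface, if the arm or the gripper's body presses on something with over 40 N, if the wrist force passes 120 N, or if a joint passes its speed limit or range.

ROBOT

A 6-joint arm with a two-finger parallel gripper is mounted at the origin on a cart in front of the work surface, level with it; the furniture and walls round the work are solid. World frame = base frame: x ahead of the robot, y to its left, z up, the work surface at z = 0. Lengths are in mm, angles in rad, forces in N, time in s.
With the tool pointing down it reaches from about 275 to 875 mm from the base axis. Payload 12.5 kg.
Tool frame: the origin (TCP) lies midway between the tips of the shut fingers; the grasp point (between the pads) lies 19 mm behind it; z points along the fingers, y is the line along which they close (so a half turn about z gives the same grasp; the last joint's range is limited). The gripper opens to 85 mm and grips with 20 to 120 N. Pads are 22 mm wide; open, the fingers measure 114 mm over their backs; the gripper's body (76 mm by 85 mm) begins 54 mm behind the grasp point. The pads swing forward as they close: fully open they stand 13 mm farther back than shut.
Start: joints at [1.044, 0.351, 1.652, -0, 1.139, -0.085], TCP at [235.13, 497.19, 231.29] pointing down, gripper open.
Joint ranges: [-2.75, 2.75], [-0.79, 2.1], [0.01, 2.65], [-1.57, 4.71], [0.07, 3.14], [-2.87, 2.87]. Speed limits (rad/s): [2.22, 2.22, 2.79, 3.14, 3.14, 3.14].

INTERFACE

Orientations are given as a unit quaternion [x, y, z, w].
In Python, from bench import monitor, vision, bot gives the robot as it stands. The module is installed in compiled form; this text tells all that it offers.
- The arm moves only by the shell command python3 -m creep 'ROWS' [OPENING]. ROWS is JSON, a list of rows, each an object with "delta_pos": the shift along the tool's x, y, z in cm, a list of three; "twist": the turn about the tool's z in rad. In form: [{"delta_pos": [dx, dy, dz], "twist": twist}, ...]. A call has 1 to 10 rows; each row is the pose to reach, as a shift and turn from the pose commanded when the call began, along the tool's axes at that moment; what a row does not reach only later rows make up. A row lasts 1/8 s, in which the tool goes at most 62.5 mm and 10.7 degrees, less where a joint would pass 70% of its speed; a pose out of reach is approached as far as the arm can. A call with a gripper value outside its range is refused whole. OPENING is the opening, from 0 (shut) to 1 (fully open), set as the call begins (- or left out, the last holds). The fingers move at their own pace and stop on an object; the grip force is fixed at half the most. Time passes only in rows, so rows that repeat a pose let the fingers close. It gives the time, the measured TCP pose, the force, the opening and the grip force at its end, in the units of the state.
- monitor.get_obs(): the state, without advancing time (a new reading comes with each control period).
- vision.grab_frame(name): name is "scene" or "top"; returns (picture, depth): 384x512x3 uint8, red, green, blue; 384x512 float32, mm along the optical axis (not along the pixel's ray), 0 where there is no reading.
- vision.calibration(name): a dict with "intrinsics" (3x3 intrinsics, pixels), "D" ([k1, k2, p1, p2, k3] as OpenCV has them; the pictures are not rectified), "R" (3x3) and "t" (3): a world point X has camera coordinates R X + t. Camera axes: x right, y down, z forward; pixel columns grow to the right and rows downward; lengths in mm; the calibration is good to about 2 mm. A picture is of the moment at which its call begins. calibration takes no time and is no camera call.
- bot.hand_in(): hands the job in; it is judged then, once.
The state is a dict: "time": time; "q": joint angles; "joint_velocities": joint speeds; "joint_efforts": joint torques, N m; "eef_pos": TCP position; "tool_rot": TCP orientation; "ft_force": force on the tool from outside, world axes, zero at the start; "wrist_torque": the same for the moment, N m; "finger_gap": opening from 0.0 (shut) to 1.0 (fully open); "gripper_force": force on a finger pad.
Only numpy, scipy, OpenCV 4.12 (cv2) and the standard library are available. Lean on these libraries where they do the work, as an engineer would, in place of code of your own. Each camera call takes 0.05 s, during which the arm holds its last target. There are 200 camera calls.

## Working session

There is one attempt and no reset: what is moved stays moved. The work goes in short steps, Python scripts to look and compute and a shell command to move; the robot and the scene stay as the last step left them, time stands still between calls to the robot, and variables do not carry over. Pictures are saved under pics/ and viewed, at most 10 in all, crops included, and the job is handed in when it is done.

```bash
mkdir -p pics; python3 - <<'E'
from bench import monitor, vision, bot
import cv2,numpy as np
o=monitor.get_obs();print({k:np.round(v,3).tolist() for k,v in o.items()})
for n in("scene","top"):
    p,d=vision.grab_frame(n);np.savez(f"pics/{n}0.npz",p=p,d=d)
    cv2.imwrite(f"pics/{n}0.png",cv2.cvtColor(p,cv2.COLOR_RGB2BGR))
    c=vision.calibration(n);print(n,{k:np.round(v,3).tolist() for k,v in c.items()})
a=cv2.imread("pics/scene0.png");b=cv2.imread("pics/top0.png")
E
```

```text
{'time': 0.0, 'q': [1.044, 0.351, 1.652, 0.0, 1.139, -0.085], 'joint_velocities': [0.001, 0.0, -0.002, 0.001, 0.0, 0.001], 'joint_efforts': [-0.001, -50.611, -29.14, -0.0, 0.005, 0.0], 'eef_pos': [234.963, 496.919, 230.753], 'tool_rot': [0.219, 0.976, -0.001, -0.0], 'ft_force': [-0.151, -0.219, 0.143], 'wrist_torque': [-0.049, -0.013, 0.014], 'gripper_force': 0.0, 'finger_gap': 0.995}
scene {'intrinsics': [[479.2, 0.0, 250.063], [0.0, 479.2, 191.904], [0.0, 0.0, 1.0]], 'D': [-0.173, 0.0, 0.0, 0.0, 0.0], 'R': [[-0.551, -0.834, -0.008], [-0.654, 0.437, -0.617], [0.518, -0.335, -0.787]], 't': [287.226, 385.611, 1627.402]}
top {'intrinsics': [[453.478, 0.0, 255.885], [0.0, 453.478, 192.649], [0.0, 0.0, 1.0]], 'D': [-0.004, 0.0, 0.0, 0.0, 0.0], 'R': [[-0.021, -1.0, -0.009], [-0.998, 0.022, -0.052], [0.052, 0.008, -0.999]], 't': [42.138, 521.581, 1353.798]}
```

View pics/scene0.png

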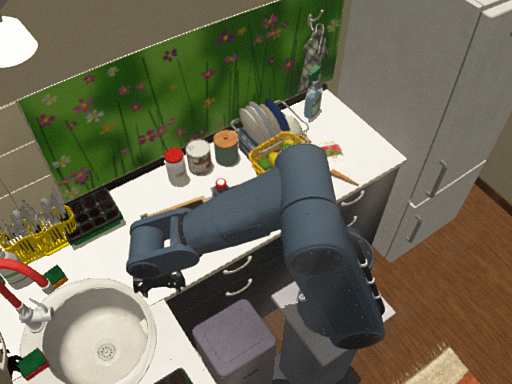

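View pics/top0.png

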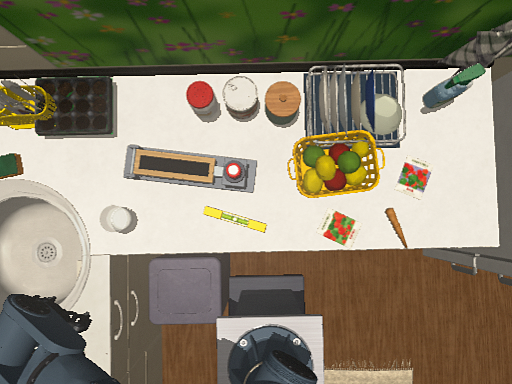

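The scene view shows the arm hiding most of the stand. In the top view, the stand is at about (190,168), the knob at (233,171), the level at (235,218), the glass at (117,219) and the front packet at (340,227). Now I'll measure them.

```bash
cat > h.py <<'E'
import cv2,numpy as np
from bench import monitor,vision,bot
def ray(n,uv,z):
    c=vision.calibration(n);K,D,R,t=[np.array(c[k],float) for k in("intrinsics","D","R","t")]
    uv=np.array(uv,float).reshape(-1,1,2)
    x=cv2.undistortPoints(uv,K,D).reshape(-1,2)
    d=np.c_[x,np.ones(len(x))]@R; o=-R.T@t
    return o+d*((z-o[2])/d[:,2])[:,None]
def pts(n,uv,depth):
    c=vision.calibration(n);K,D,R,t=[np.array(c[k],float) for k in("intrinsics","D","R","t")]
    x=cv2.undistortPoints(np.array(uv,float).reshape(-1,1,2),K,D).reshape(-1,2)
    return (np.c_[x,np.ones(len(x))]*np.array(depth)[:,None]-t)@R
def mask(p,lo,hi,box):
    h=cv2.cvtColor(p,cv2.COLOR_RGB2HSV);m=cv2.inRange(h,np.array(lo),np.array(hi))
    q=np.zeros_like(m);a,b,c,d=box;q[b:d,a:c]=m[b:d,a:c];return q
def big(m):
    return max(cv2.findContours(m,cv2.RETR_EXTERNAL,cv2.CHAIN_APPROX_NONE)[0],key=cv2.contourArea)
def rect(n,m,z):
    c=big(m).reshape(-1,2);P=ray(n,c,z)[:,:2].astype(np.float32)
    r=cv2.minAreaRect(P);b=cv2.boxPoints(r);e=[b[1]-b[0],b[2]-b[1]]
    l=max(e,key=np.linalg.norm);return np.round(r[0],1),np.round(sorted(r[1]),1),round(float(np.degrees(np.arctan2(l[1],l[0]))),2)
E
python3 - <<'E'
from h import *
f=np.load("pics/top0.npz");p,d=f["p"],f["d"]
m=mask(p,(22,120,120),(40,255,255),(195,195,280,240));print("level",rect("top",m,40))
v,u=np.nonzero(m);P=pts("top",np.c_[u,v],d[v,u]);print("z level",np.percentile(P[:,2],[5,50,95]))
m=mask(p,(0,0,0),(180,255,75),(130,145,220,185));print("mat",rect("top",m,58))
m=mask(p,(8,60,90),(25,200,255),(125,140,222,190));print("board",rect("top",m,58))
v,u=np.nonzero(m);P=pts("top",np.c_[u,v],d[v,u]);print("z board",np.percentile(P[:,2],[5,50,95]))
A=np.c_[P,];c=np.linalg.lstsq(np.c_[P[:,:2],np.ones(len(P))],P[:,2],rcond=None)[0];print("plane",c)
m=mask(p,(0,130,90),(8,255,255),(215,155,250,190))|mask(p,(172,130,90),(180,255,255),(215,155,250,190))
v,u=np.nonzero(m);P=pts("top",np.c_[u,v],d[v,u]);zk=np.median(P[:,2]);print("knob z",np.percentile(P[:,2],[5,50,95]),rect("top",m,zk))
m=mask(p,(90,0,90),(130,90,190),(118,140,262,195));print("base",rect("top",m,10))
I=np.hstack([cv2.resize(p[140:240,100:270],None,fx=4,fy=4,interpolation=cv2.INTER_CUBIC)])
cv2.imwrite("pics/c0.png",cv2.cvtColor(I,cv2.COLOR_RGB2BGR))
E
```

```text
level (array([430.5,  48.9]), array([24.2, 90.4]), 70.4)
z level [31.49951412 41.99117151 47.10083526]
mat (array([604.5, 268.7]), array([ 38.1, 203.4]), 81.87)
board (array([604.6, 269.1]), array([ 74.7, 236.2]), 81.88)
z board [48.43487935 54.95618283 59.84251703]
plane [-3.17090382e-01 -3.91128844e-02  2.58360810e+02]
knob z [117.05994655 137.82084765 141.72322026] (array([579.7,  91.4]), array([38.5, 38.7]), -1.13)
base (array([638.7, 249.2]), array([ 26.6, 250.7]), 81.07)
```

View pics/c0.png

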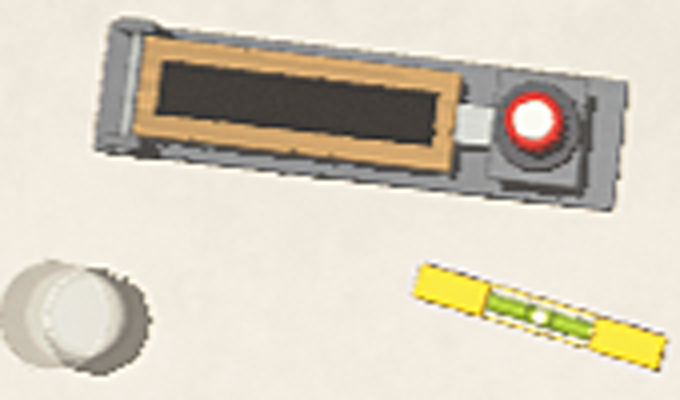

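Crop shows stand, knob with white cap (535,117 in the crop), level with yellow ends and green vial, bubble at (540,315). Now I'll refine the level pose and work out the first move.

```bash
cat >> h.py <<'E'
from scipy.spatial.transform import Rotation as Ro
def level(p,box,z):
    m=mask(p,(20,110,110),(85,255,255),box);c=[c for c in cv2.findContours(m,cv2.RETR_EXTERNAL,cv2.CHAIN_APPROX_NONE)[0] if cv2.contourArea(c)>8]
    P=ray("top",np.vstack(c).reshape(-1,2),z)[:,:2].astype(np.float32);r=cv2.minAreaRect(P);b=cv2.boxPoints(r)
    l=max([b[1]-b[0],b[2]-b[1]],key=np.linalg.norm)
    return np.round(r[0],1),np.round(sorted(r[1]),1),np.degrees(np.arctan2(l[1],l[0]))
def go(x,y,z,angy=None):
    "shift (cm, tool axes) and twist so tool y lies along world angle angy (deg, mod 180)"
    o=monitor.get_obs();R=Ro.from_quat(o["tool_rot"]).as_matrix()
    s=R.T@(np.array([x,y,z])-o["eef_pos"])/10;tw=None
    if angy is not None:
        a=np.degrees(np.arctan2(R[1,1],R[0,1]));tw=-((angy-a+90)%180-90);tw=[round(np.radians(t),3) for t in(tw,tw-180*np.sign(tw))]
    print("shift",np.round(s,2),"twist",tw,"q6",round(o["q"][5],2),"tcp",np.round(o["eef_pos"],1),"tilt",np.round(R[:,2],3))
E
python3 - <<'E'
from h import *
p=np.load("pics/top0.npz")["p"]
l=level(p,(195,195,280,240),40);print(l)
P,D=l[0],l[2]
go(P[0],P[1],120,D+90); go(P[0],P[1],4,D+90)
E
```

```text
(array([445.8,  95.4]), array([ 26.2, 188.9]), np.float32(72.130516))
shift [-36.23 -27.27  11.11] twist [np.float64(1.441), np.float64(-1.701)] q6 -0.08 tcp [235.  496.9 230.8] tilt [-0.001 -0.001 -1.   ]
shift [-36.23 -27.26  22.71] twist [np.float64(1.441), np.float64(-1.701)] q6 -0.08 tcp [235.  496.9 230.8] tilt [-0.001 -0.001 -1.   ]
```

```bash
python3 -m creep '[{"delta_pos":[-36.2,-27.3,11],"twist":1.44},{"delta_pos":[-36.2,-27.3,11],"twist":1.44},{"delta_pos":[-36.2,-27.3,11],"twist":1.44},{"delta_pos":[-36.2,-27.3,11],"twist":1.44},{"delta_pos":[-36.2,-27.3,11],"twist":1.44},{"delta_pos":[-36.2,-27.3,11],"twist":1.44},{"delta_pos":[-36.2,-27.3,11],"twist":1.44},{"delta_pos":[-36.2,-27.3,11],"twist":1.44},{"delta_pos":[-36.2,-27.3,11],"twist":1.44}]' 1; python3 - <<'E'
from h import *
go(445.8,95.4,4,72.13+90)
E
```

```text
time: 1.23
eef_pos: [445.9, 94.2, 120.7]
tool_rot: [0.809, 0.588, -0.001, -0.0]
ft_force: [-0.6, -0.4, -0.2]
finger_gap: 0.998
gripper_force: 0.0
shift [ 0.12 -0.03 11.67] twist [np.float64(-0.003), np.float64(3.139)] q6 0.42 tcp [445.9  94.2 120.7] tilt [-0.001 -0.    -1.   ]
```

```bash
python3 -m creep '[{"delta_pos":[0.1,0,5],"twist":0},{"delta_pos":[0.1,0,9],"twist":0},{"delta_pos":[0.1,0,11.6],"twist":0},{"delta_pos":[0.1,0,11.6],"twist":0}]' && python3 -m creep '[{"delta_pos":[0,0,0],"twist":0},{"delta_pos":[0,0,0],"twist":0},{"delta_pos":[0,0,0],"twist":0},{"delta_pos":[0,0,0],"twist":0},{"delta_pos":[0,0,0],"twist":0},{"delta_pos":[0,0,0],"twist":0}]' 0; python3 - <<'E'
from h import *
go(604.5,268.9,140,81.88+90)
E
```

```text
time: 1.72
eef_pos: [444.6, 97.3, 4.3]
tool_rot: [0.807, 0.59, -0.001, -0.001]
ft_force: [0.2, -0.6, 0.4]
finger_gap: 1.001
gripper_force: 0.0
time: 2.48
eef_pos: [446.4, 96.6, 6.1]
tool_rot: [0.808, 0.589, 0.001, 0.0]
ft_force: [-2.6, -0.8, 9.5]
finger_gap: 0.296
gripper_force: 59.7
shift [ 21.25   9.79 -13.37] twist [np.float64(-0.169), np.float64(2.972)] q6 0.42 tcp [446.4  96.6   6.1] tilt [ 0.001  0.    -1.   ]
```

```bash
python3 -m creep '[{"delta_pos":[0,0,-3],"twist":0},{"delta_pos":[0,0,-8],"twist":0},{"delta_pos":[0,0,-14],"twist":0},{"delta_pos":[4,2,-18],"twist":-0.05},{"delta_pos":[9,4,-18],"twist":-0.1},{"delta_pos":[14,6.5,-18],"twist":-0.17},{"delta_pos":[18,8.5,-18],"twist":-0.17},{"delta_pos":[21.2,9.8,-18],"twist":-0.17},{"delta_pos":[21.2,9.8,-18],"twist":-0.17},{"delta_pos":[21.2,9.8,-18],"twist":-0.17}]'; python3 - <<'E'
from h import *
p,d=vision.grab_frame("top");cv2.imwrite("pics/t1.png",cv2.cvtColor(p,cv2.COLOR_RGB2BGR))
go(604.5,268.9,65,81.88+90);print(monitor.get_obs()["ft_force"])
E
```

```text
time: 3.72
eef_pos: [603.5, 267.9, 184.8]
tool_rot: [0.755, 0.656, -0.001, -0.0]
ft_force: [0.2, -0.6, -2.8]
finger_gap: 0.29
gripper_force: 60.1
shift [ 0.13  0.09 12.01] twist [np.float64(0.0), np.float64(-3.141)] q6 0.49 tcp [603.5 267.8 185.1] tilt [-0.001 -0.    -1.   ]
[ 0.35414148  0.88687197 -3.00025843]
```

View pics/t1.png

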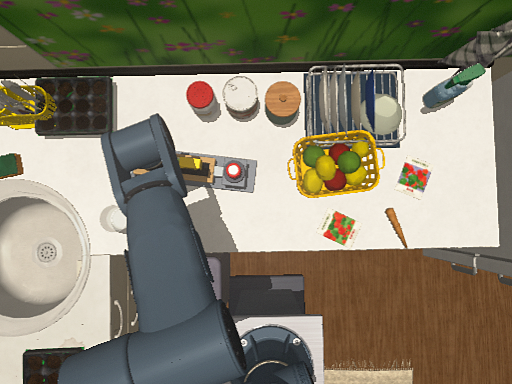

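The level is held over the board, with its right end visible at (195,160). Next I lower it.

```bash
python3 -m creep '[{"delta_pos":[0.1,0.1,5],"twist":0},{"delta_pos":[0.1,0.1,9],"twist":0},{"delta_pos":[0.1,0.1,11],"twist":0},{"delta_pos":[0.1,0.1,11.6],"twist":0},{"delta_pos":[0.1,0.1,11.6],"twist":0}]'; python3 -m creep '[{"delta_pos":[0,0,0.1],"twist":0},{"delta_pos":[0,0,0.2],"twist":0},{"delta_pos":[0,0,0.2],"twist":0}]'
```

```text
time: 4.4
eef_pos: [605.8, 269.3, 70.4]
tool_rot: [0.755, 0.655, 0.001, 0.0]
ft_force: [1.2, -0.3, -3.3]
finger_gap: 0.296
gripper_force: 60.1
time: 4.78
eef_pos: [605.4, 269.3, 67.6]
tool_rot: [0.755, 0.656, 0.0, 0.0]
ft_force: [1.1, -0.6, -2.7]
finger_gap: 0.293
gripper_force: 60.1
```

```bash
python3 -m creep '[{"delta_pos":[0,0,0.1],"twist":0},{"delta_pos":[0,0,0.2],"twist":0},{"delta_pos":[0,0,0.2],"twist":0}]';python3 -m creep '[{"delta_pos":[0,0,0.1],"twist":0},{"delta_pos":[0,0,0.2],"twist":0},{"delta_pos":[0,0,0.2],"twist":0}]'
```

```text
time: 5.15
eef_pos: [605.2, 269.2, 65.1]
tool_rot: [0.755, 0.656, -0.0, -0.0]
ft_force: [0.1, -0.4, -2.9]
finger_gap: 0.291
gripper_force: 60.1
time: 5.52
eef_pos: [605.2, 269.2, 63.2]
tool_rot: [0.755, 0.656, -0.0, -0.0]
ft_force: [-1.1, 0.7, -3.1]
finger_gap: 0.295
gripper_force: 60.1
```

```bash
python3 -m creep '[{"delta_pos":[0,0,0.1],"twist":0},{"delta_pos":[0,0,0.15],"twist":0},{"delta_pos":[0,0,0.15],"twist":0}]';python3 -m creep '[{"delta_pos":[0,0,0.1],"twist":0},{"delta_pos":[0,0,0.15],"twist":0},{"delta_pos":[0,0,0.15],"twist":0}]'
```

```text
time: 5.9
eef_pos: [605.4, 269.2, 62.1]
tool_rot: [0.755, 0.656, 0.0, 0.0]
ft_force: [-0.5, -2.6, 0.4]
finger_gap: 0.292
gripper_force: 60.6
time: 6.28
eef_pos: [605.5, 269.1, 60.8]
tool_rot: [0.755, 0.655, 0.0, 0.0]
ft_force: [-2.0, -4.6, 6.2]
finger_gap: 0.289
gripper_force: 61.3
```

```bash
python3 -m creep '[{"delta_pos":[0,0,-0.1],"twist":0},{"delta_pos":[0,0,-0.1],"twist":0},{"delta_pos":[0,0,-0.1],"twist":0}]' 0.7; python3 -m creep '[{"delta_pos":[0,0,-2],"twist":0},{"delta_pos":[0,0,-7],"twist":0},{"delta_pos":[0,0,-13],"twist":0},{"delta_pos":[0,0,-14],"twist":0}]' 1; python3 - <<'E'
from h import *
go(580,91.5,185,81.88+90)
E
```

```text
time: 6.65
eef_pos: [605.2, 269.4, 61.1]
tool_rot: [0.755, 0.656, -0.0, -0.0]
ft_force: [0.3, 0.3, 0.5]
finger_gap: 0.704
gripper_force: 0.0
time: 7.15
eef_pos: [607.0, 270.0, 207.6]
tool_rot: [0.755, 0.656, 0.004, 0.002]
ft_force: [0.2, 0.8, -0.7]
finger_gap: 0.998
gripper_force: 0.0
shift [-18.06  -0.18   2.18] twist [np.float64(0.001), np.float64(-3.141)] q6 0.49 tcp [607.  270.  207.6] tilt [ 0.008  0.003 -1.   ]
```

```bash
python3 -m creep '[{"delta_pos":[-6,-0.1,0],"twist":0},{"delta_pos":[-12,-0.1,0],"twist":0},{"delta_pos":[-18,-0.1,0],"twist":0},{"delta_pos":[-18,-0.1,1],"twist":0},{"delta_pos":[-18,-0.1,1],"twist":0}]'; python3 - <<'E'
from h import *
p,d=vision.grab_frame("top");cv2.imwrite("pics/t2.png",cv2.cvtColor(p,cv2.COLOR_RGB2BGR));np.savez("pics/t2.npz",p=p,d=d)
s,_=vision.grab_frame("scene");cv2.imwrite("pics/s2.png",cv2.cvtColor(s,cv2.COLOR_RGB2BGR))
a=cv2.resize(p[110:230,100:270],None,fx=4,fy=4,interpolation=cv2.INTER_CUBIC);cv2.imwrite("pics/c2.png",cv2.cvtColor(a,cv2.COLOR_RGB2BGR))
go(580,91.5,110,81.88+90)
E
```

```text
time: 7.78
eef_pos: [578.6, 91.4, 190.8]
tool_rot: [0.755, 0.655, -0.0, -0.001]
ft_force: [0.0, 0.3, 0.4]
finger_gap: 0.998
gripper_force: 0.0
shift [-0.06  0.11  8.13] twist [np.float64(0.002), np.float64(-3.14)] q6 0.22 tcp [579.1  92.3 191.3] tilt [-0.  0. -1.]
```

View pics/c2.png

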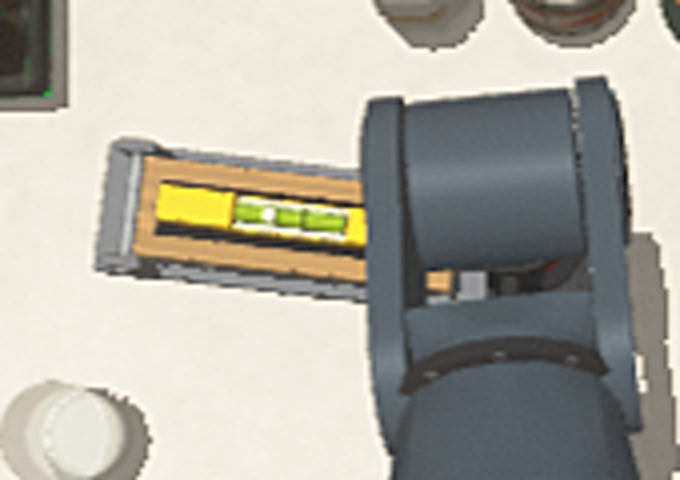

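View pics/s2.png

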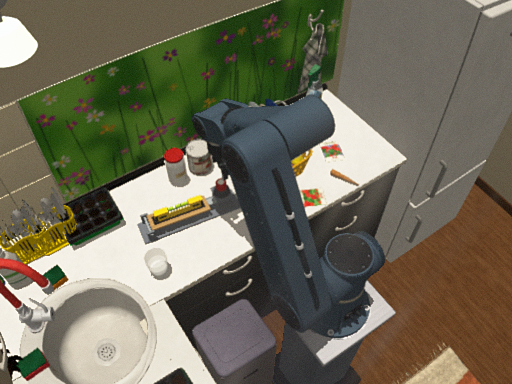

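The level lies on the mat. In the crop the vial runs from about x 235 to 350, and the bubble sits at (268,213), towards the hinge, so the foot end is low as stated. Both cameras see the vial. Next I grip the knob.

```bash
python3 -m creep '[{"delta_pos":[0,0.1,3],"twist":0},{"delta_pos":[0,0.1,6],"twist":0},{"delta_pos":[0,0.1,7.7],"twist":0},{"delta_pos":[0,0.1,7.7],"twist":0}]' && python3 -m creep '[{"delta_pos":[0,0,0],"twist":0},{"delta_pos":[0,0,0],"twist":0},{"delta_pos":[0,0,0],"twist":0},{"delta_pos":[0,0,0],"twist":0},{"delta_pos":[0,0,0],"twist":0}]' 0
```

```text
time: 8.38
eef_pos: [579.6, 91.6, 113.6]
tool_rot: [0.755, 0.656, -0.001, -0.001]
ft_force: [0.2, -0.5, 0.1]
finger_gap: 1.002
gripper_force: 0.0
time: 9.0
eef_pos: [580.6, 91.1, 115.3]
tool_rot: [0.755, 0.656, 0.001, 0.001]
ft_force: [-0.9, 0.4, 4.7]
finger_gap: 0.446
gripper_force: 59.4
```

```bash
python3 -m creep '[{"delta_pos":[0,0,0.2],"twist":0},{"delta_pos":[0,0,0.4],"twist":0},{"delta_pos":[0,0,0.4],"twist":0},{"delta_pos":[0,0,0.4],"twist":0}]' ; python3 -m creep '[{"delta_pos":[0,0,0.2],"twist":0},{"delta_pos":[0,0,0.3],"twist":0},{"delta_pos":[0,0,0.3],"twist":0},{"delta_pos":[0,0,0.3],"twist":0}]'; python3 - <<'E'
from h import *
f,_=vision.grab_frame("top");s,_=vision.grab_frame("scene")
a=cv2.resize(f[145:180,120:200],None,fx=9,fy=9,interpolation=cv2.INTER_CUBIC)[:,:720]
b=cv2.resize(s[170:245,135:245],None,fx=3.8,fy=3.8,interpolation=cv2.INTER_CUBIC)
b=cv2.copyMakeBorder(b,0,0,0,720-b.shape[1],cv2.BORDER_CONSTANT)
I=np.vstack([a,b]);print(I.shape);cv2.imwrite("pics/c3.png",cv2.cvtColor(I,cv2.COLOR_RGB2BGR))
E
```

```text
time: 9.5
eef_pos: [580.6, 91.1, 111.6]
tool_rot: [0.755, 0.656, 0.001, 0.001]
ft_force: [-2.1, 0.7, 9.1]
finger_gap: 0.45
gripper_force: 59.7
time: 10.0
eef_pos: [580.6, 91.1, 108.8]
tool_rot: [0.755, 0.656, 0.001, 0.001]
ft_force: [-2.8, -0.8, 11.4]
finger_gap: 0.447
gripper_force: 59.9
(600, 720, 3)
```

View pics/c3.png

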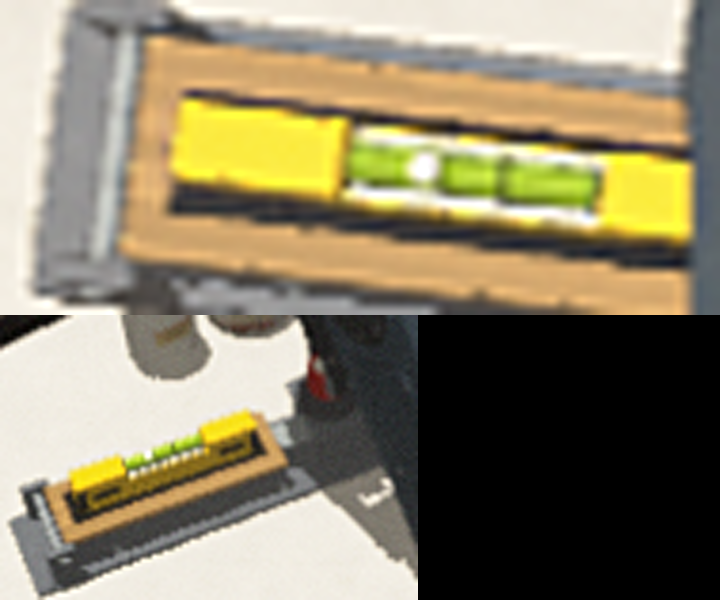

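In the crop the bubble is at (425,165), the vial runs from 345 to 600 (middle about 473), and one black line shows at x≈500. The offset is about 15 mm, so I need about 1.0 rad clockwise. At 11.4 N, the knob is nearly at its stop.

```bash
python3 -m creep '[{"delta_pos":[0,0,0.1],"twist":0.13},{"delta_pos":[0,0,0.1],"twist":0.26},{"delta_pos":[0,0,0.1],"twist":0.39},{"delta_pos":[0,0,0.1],"twist":0.52},{"delta_pos":[0,0,0.1],"twist":0.65},{"delta_pos":[0,0,0.1],"twist":0.78},{"delta_pos":[0,0,0.1],"twist":0.9},{"delta_pos":[0,0,0.1],"twist":0.95},{"delta_pos":[0,0,0.1],"twist":0.95}]'; python3 -m creep '[{"delta_pos":[0,0,0],"twist":0},{"delta_pos":[0,0,0],"twist":0},{"delta_pos":[0,0,0],"twist":0},{"delta_pos":[0,0,0],"twist":0},{"delta_pos":[0,0,0],"twist":0},{"delta_pos":[0,0,0],"twist":0},{"delta_pos":[0,0,0],"twist":0},{"delta_pos":[0,0,0],"twist":0},{"delta_pos":[0,0,0],"twist":0},{"delta_pos":[0,0,0],"twist":0}]';python3 -m creep '[{"delta_pos":[0,0,0],"twist":0},{"delta_pos":[0,0,0],"twist":0},{"delta_pos":[0,0,0],"twist":0},{"delta_pos":[0,0,0],"twist":0},{"delta_pos":[0,0,0],"twist":0},{"delta_pos":[0,0,0],"twist":0},{"delta_pos":[0,0,0],"twist":0},{"delta_pos":[0,0,0],"twist":0},{"delta_pos":[0,0,0],"twist":0},{"delta_pos":[0,0,0],"twist":0}]'; cat >>h.py <<'E'
def prof():
    "brightness along the vial in mm (toward hinge +), from the top view at vial height 94"
    f=np.mean([vision.grab_frame("top")[0] for _ in range(3)],0).astype(np.float32)
    c=vision.calibration("top");K,D,R,t=[np.array(c[k],float) for k in("intrinsics","D","R","t")]
    m=mask(f.astype(np.uint8),(35,110,60),(65,255,255),(140,150,195,180))
    q=big(cv2.morphologyEx(m,cv2.MORPH_CLOSE,np.ones((3,7),np.uint8))).reshape(-1,2);P=ray("top",q,95)[:,:2]
    r=cv2.minAreaRect(P.astype(np.float32));u=np.array([np.cos(np.radians(81.88)),np.sin(np.radians(81.88))])
    s=np.arange(-50,51,2.);X=np.c_[np.array(r[0])+s[:,None]*u,np.full(len(s),95.)]
    uv=cv2.projectPoints(X,cv2.Rodrigues(R)[0],t,K,D)[0].reshape(-1,2).astype(np.float32)
    v=cv2.remap(f,uv[:,0],uv[:,1],cv2.INTER_LINEAR)[:,0];print("vial",np.round(r[0],1),np.round(r[1],1))
    for a,b in zip(s,v):print(int(a),b.astype(int))
    a=cv2.resize(f[145:185,135:205].astype(np.uint8),None,fx=11,fy=11,interpolation=cv2.INTER_CUBIC)
    cv2.imwrite("pics/c4.png",cv2.cvtColor(a,cv2.COLOR_RGB2BGR))
E
python3 -c "
from h import *
prof()"
```

```text
time: 11.22
eef_pos: [579.9, 91.7, 108.3]
tool_rot: [0.971, 0.237, 0.0, -0.0]
ft_force: [-9.5, 2.8, 20.0]
finger_gap: 0.453
gripper_force: 61.1
time: 12.48
eef_pos: [579.9, 91.7, 108.3]
tool_rot: [0.971, 0.238, 0.0, -0.0]
ft_force: [-9.1, 4.2, 19.8]
finger_gap: 0.45
gripper_force: 61.1
time: 13.72
eef_pos: [579.9, 91.7, 108.3]
tool_rot: [0.971, 0.238, 0.0, -0.0]
ft_force: [-8.8, 3.1, 20.5]
finger_gap: 0.45
gripper_force: 61.1
vial [605.5 268.7] [78.4 12.3]
-50 [251 236  62]
-48 [252 237  61]
-46 [253 238  60]
-44 [252 233  57]
-42 [239 204  56]
-40 [172 167  56]
-38 [133 159  58]
-36 [184 218  61]
-34 [190 222  63]
-32 [191 222  65]
-30 [191 222  64]
-28 [193 223  65]
-26 [192 222  64]
-24 [187 217  61]
-22 [181 211  57]
-20 [179 210  56]
-18 [180 211  56]
-16 [182 214  57]
-14 [179 212  56]
-12 [167 197  53]
-10 [143 169  53]
-8 [147 170  57]
-6 [172 193  70]
-4 [219 238  96]
-2 [244 248 185]
0 [253 252 232]
2 [255 254 253]
4 [255 254 244]
6 [225 236 164]
8 [184 206  84]
10 [141 164  48]
12 [164 191  55]
14 [187 217  64]
16 [191 222  64]
18 [191 221  64]
20 [191 221  65]
22 [189 219  64]
24 [182 213  59]
26 [179 211  58]
28 [179 210  57]
30 [180 211  57]
32 [181 211  58]
34 [182 213  59]
36 [186 218  59]
38 [170 195  55]
40 [173 174  51]
42 [199 159  50]
44 [239 212  57]
46 [254 235  62]
48 [253 237  63]
50 [252 235  64]
```

View pics/c4.png

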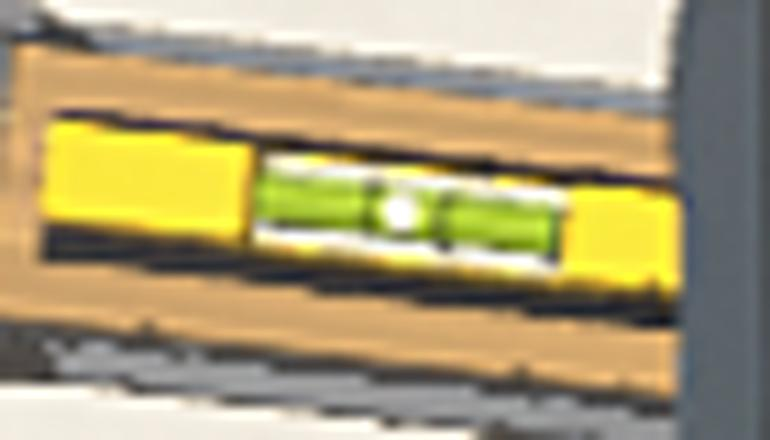

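The black lines are at x≈375 and 440 in the crop (-9.2 and +10 mm in the profile), with the bubble at (400,212). It is still about 1.5 mm towards the hinge, so I need about 0.1 rad more clockwise.

```bash
python3 -m creep '[{"delta_pos":[0,0,0],"twist":0.05},{"delta_pos":[0,0,0],"twist":0.1},{"delta_pos":[0,0,0],"twist":0.1},{"delta_pos":[0,0,0],"twist":0.1},{"delta_pos":[0,0,0],"twist":0.1},{"delta_pos":[0,0,0],"twist":0.1},{"delta_pos":[0,0,0],"twist":0.1},{"delta_pos":[0,0,0],"twist":0.1},{"delta_pos":[0,0,0],"twist":0.1},{"delta_pos":[0,0,0],"twist":0.1}]'; python3 -m creep '[{"delta_pos":[0,0,0],"twist":0},{"delta_pos":[0,0,0],"twist":0},{"delta_pos":[0,0,0],"twist":0},{"delta_pos":[0,0,0],"twist":0},{"delta_pos":[0,0,0],"twist":0},{"delta_pos":[0,0,0],"twist":0},{"delta_pos":[0,0,0],"twist":0},{"delta_pos":[0,0,0],"twist":0},{"delta_pos":[0,0,0],"twist":0},{"delta_pos":[0,0,0],"twist":0}]';python3 -m creep '[{"delta_pos":[0,0,0],"twist":0},{"delta_pos":[0,0,0],"twist":0},{"delta_pos":[0,0,0],"twist":0},{"delta_pos":[0,0,0],"twist":0},{"delta_pos":[0,0,0],"twist":0},{"delta_pos":[0,0,0],"twist":0},{"delta_pos":[0,0,0],"twist":0},{"delta_pos":[0,0,0],"twist":0},{"delta_pos":[0,0,0],"twist":0},{"delta_pos":[0,0,0],"twist":0}]' 
python3 -c "
from h import *
prof()" | sed -n '1p;20,34p'
```

```text
time: 15.12
eef_pos: [579.9, 91.8, 108.3]
tool_rot: [0.982, 0.189, 0.0, -0.001]
ft_force: [-10.3, 4.0, 19.7]
finger_gap: 0.443
gripper_force: 61.1
time: 16.38
eef_pos: [579.9, 91.8, 108.3]
tool_rot: [0.982, 0.189, 0.0, -0.001]
ft_force: [-9.3, 4.2, 20.7]
finger_gap: 0.449
gripper_force: 61.1
time: 17.62
eef_pos: [579.9, 91.8, 108.3]
tool_rot: [0.982, 0.189, 0.0, -0.001]
ft_force: [-10.6, 3.5, 19.7]
finger_gap: 0.45
gripper_force: 61.1
vial [605.5 268.9] [78.7 12.3]
-14 [178 209  55]
-12 [166 194  53]
-10 [145 169  51]
-8 [148 171  52]
-6 [183 200  94]
-4 [236 243 166]
-2 [251 252 237]
0 [255 254 254]
2 [252 252 241]
4 [243 245 192]
6 [187 206  94]
8 [143 171  38]
10 [127 147  49]
12 [155 179  60]
14 [178 206  65]
```

View pics/c4.png

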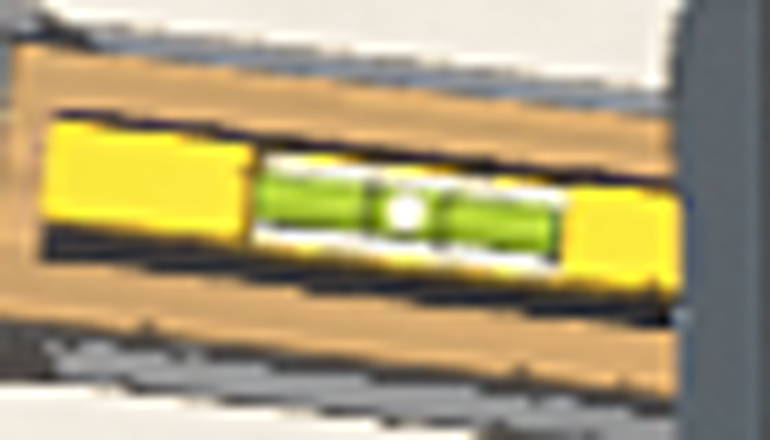

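In the crop the bubble is at (405,212), midway between the black lines at about 375 and 440. The knob is at its stop and held at 20 N, so I'm handing in.

```bash
python3 -c "
from bench import bot
print(bot.hand_in())"
```

```text
the job is handed in; nothing more can be done
None
```

The level lies along the middle of the board with its bubble centred between the black lines, and I handed in at about 18 s with the knob still held at its lower stop; the glass, packet and dibber were not touched.

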